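Fit a fresh filter cassette in the bench fume extractor

TASK

Take the new filter cassette out of its open carton and fit it in the front of the fume extractor: because of the hooks above, its foot has to go into the channel with the top leaning out towards you, and then it is swung up under the hooks until it stands flat against the fan guard. Then turn the swivel clip all the way round to the front so that the cassette cannot fall out, without pushing the other things on the bench about.

Things in the scene. Friction and masses are not known exactly. Their poses are not given: they have to be found in the camera images.
- cassette_center (a point): Filter cassette: black plastic frame with grey filter mat, a flat panel 130 mm wide (y), 110 mm tall (z), 10 mm thick (x), with a pull tab on the middle of its top edge; about 0.12 kg, front and back alike. It starts upright in the carton. Point: middle of the panel, 55 mm above its foot. Axes: x through the thickness, y along the width, z from foot to tab.
- cassette_tab (a point): The grip point of the pull tab, on the cassette: the tab is 44 mm wide (y), 10 mm thick (x) and stands 34 mm above the panel's top edge; this point is 17 mm above that edge, 127 mm above the foot. Axes as cassette_center. Grip it across its thickness, from above.
- cassette_foot (a point): The middle of the underside of the cassette's foot. Axes as cassette_center.
- carton: The cassette's open cardboard carton, fixed to the bench: 152 mm wide (y), 24 mm deep (x), walls 52 mm high and 3 mm thick, floor 3 mm thick, inside 146 x 18 mm; its flaps fold out 9 mm more. Origin under its middle, on the bench; z up, x across its narrow side.
- filter_seat: Cassette's place on the front of the grey fume extractor (fixed). The casing leans back 7 degrees and this frame with it: z up along the fan guard, x into the casing, y left along the channel. Origin: foot of the guard face (plane x = 0), mid-channel, on the channel floor, 36 mm above the bench. A seated cassette fills x -10 to 0 mm, z 0 to 110 mm and leans on the guard by its weight.
- seat_channel (a point): Middle of the mouth of the channel that takes the cassette's foot: 13 mm above its floor, at seat x = -9.5 mm. Axes as filter_seat. The channel is 19 mm wide (seat x -19 to 0) and 138 mm long (end cheeks at seat y +-69 mm, 28 mm high, reaching to x -20 mm); its front lip is 4 mm thick, about 13 mm high, the upper 5 mm flared outwards.
- seat_hooks (a point): Mid-point between the two fixed hooks over the channel, at the level of their undersides, seat (-14, 0, 114) mm. Axes as filter_seat. The hooks, at seat y +-44 to +-66 mm, overhang the channel from x = 0 to -14 mm, z 114 to 119 mm. Between them the casing top is only 98 mm high, so the tab stays free behind and above. The casing is 156 mm wide and reaches 93 mm back.
- clip (a joint): Steel swivel clip on the left end of the casing top, turning about the seat's z axis: near 0 rad it points left (seat +y, open); at 1.57 rad, its stop, it points to the front (seat -x, closed) and its tongue hangs before the cassette's upper left corner, 5 mm off its face. It grows anticlockwise seen from above, stays where left, and takes about 0.03 N m (1 N at the post).
- clip_post (a point): Grip point on the clip's upright black thumb post: the post is round, 11 mm across, 38 mm tall; this point is 16 mm below its top and 22 mm above the clip's arm, 146 mm above the seat's channel floor, and 34.5 mm from the clip's axis. Its y axis points from the clip's axis to the post, its z axis up along the post. It may be pinched and led round, or pushed.
- clip_pivot (a point): A point on the clip's turning axis, at the height of clip_post: at x = +18, y = +50, z = +146 mm in the seat's frame. Axes as filter_seat.
- reel: A reel of solder wire with black flanges, 62 mm across and 40 mm high, standing on the bench. Bystander. Origin under its centre.
- tin: A small metal tin, 50 mm across and 44 mm high. Bystander. Origin under its centre.
- terminal_box: A small clear box of terminals, 41 x 59 x 22 mm. Bystander. Origin under its centre.

How it is judged:
On the way:
1. the cassette's foot is in the channel while its top leans out by more than 6 degrees from the fan guard (z of cassette_foot in the frame of filter_seat between -0.01 and 0.012 m and x of cassette_foot in the frame of filter_seat between -0.021 and 0.003 m and y of cassette_foot in the frame of filter_seat between -0.012 and 0.012 m and angle between the z axis of cassette_foot and the z axis of filter_seat, either way round above 0.105 rad), for 0.1 s.
At the end, for the whole second after the job is handed in: The cassette stands at rest in the channel: its foot on the channel floor (within 5 mm), between the end cheeks, no more than about 6 mm off the fan guard, and the panel parallel to the guard within 4 degrees; the swivel clip is turned to the front to at least 1.35 rad (its stop is at 1.57) (z of cassette_foot in the frame of filter_seat between -0.004 and 0.005 m and x of cassette_foot in the frame of filter_seat between -0.0115 and 0 m and y of cassette_foot in the frame of filter_seat between -0.009 and 0.009 m and angle between the z axis of cassette_foot and the z axis of filter_seat, either way round below 0.07 rad and angle between the y axis of cassette_foot and the y axis of filter_seat, either way round below 0.07 rad and value of joint clip above 1.35 rad and linear speed of cassette below 0.02 m/s); the robot touches nothing.
It fails at once if the solder reel, the tin or the box of terminals is moved by more than 3 cm (distance of any of reel, tin, terminal_box from where it was at the start of the episode above 0.03 m).
It also fails if it takes over 54 s, if anything falls off the work surface, if the arm or the gripper's body presses on something with over 40 N, if the wrist force passes 120 N, or if a joint passes its speed limit or range.

ROBOT

A 6-joint arm with a two-finger parallel gripper is mounted at the origin on a cart in front of the work surface, level with it; the furniture and walls round the work are solid. World frame = base frame: x ahead of the robot, y to its left, z up, the work surface at z = 0. Lengths are in m, angles in rad, forces in N, time in s.
With the tool pointing down it reaches from about 0.25 to 0.775 m from the base axis. Payload 4 kg.
Tool frame: the origin (TCP) lies midway between the tips of the shut fingers; the grasp point (between the pads) lies 19 mm behind it (arm.grip_depth is the distance from the TCP to the grasp point, in m); z points along the fingers, y is the line along which they close (so a half turn about z gives the same grasp; the last joint's range is limited). The gripper opens to 94 mm and grips with 3 to 60 N. Pads are 16 mm wide; open, the fingers measure 119 mm over their backs; the gripper's body (75 mm by 177 mm) begins 78 mm behind the grasp point.
Start: joints at [-0.103, 0.087, 1.371, -0, 1.684, -0.103], TCP at [0.55, -0, 0.206] pointing down, gripper open.
Joint ranges: [-3.1, 3.1], [-0.76, 2.03], [0.27, 2.55], [-1.08, 4.22], [0.17, 2.65], [-2.57, 2.57]. Speed limits (rad/s): [2.79, 2.79, 3.14, 3.14, 3.14, 3.14].

INTERFACE

Orientations are given as a unit quaternion [w, x, y, z].
In Python, from workcell import arm gives the robot as it stands.
- The arm moves only by the shell command python3 -m inch 'ROWS' [FORCE]. ROWS is text: rows parted by semicolons, each of 7 numbers parted by spaces: the finger opening in mm, from 0 to 94, then the shift along the tool's x, y, z in mm, then the turn, a rotation vector about the tool's x, y, z in degrees. In form: fingers x y z wx wy wz; .... A call has 1 to 12 rows; each row shifts and turns the commanded pose from where the row before left it, along the tool's axes as they then stand; what a row does not reach is not made up. A row lasts 1/10 s, in which the tool goes at most 50 mm and 8.59 degrees, less where a joint would pass 70% of its speed; a pose out of reach is approached as far as the arm can. A call is refused whole if a number of a shift passes 50 or a number of a turn 8.59, either way. A call with a gripper value outside its range is refused whole. The fingers move at their own pace and stop on an object; FORCE is the grip in N (left out, the last holds). Time passes only in rows, so rows that do not move let the fingers close. It gives the time, the measured TCP pose, the force, the opening and the grip force at its end, in the units of the state.
- arm.read_state(): the state, without advancing time (a new reading comes with each control period).
- arm.read_camera(name): name is "scene" or "side" or "wrist"; returns (picture, depth): 480x640x3 uint8, blue, green, red; 480x640 float32, m along the optical axis (not along the pixel's ray), 0 where there is no reading.
- arm.camera_params(name): a dict with "fov_y" (degrees; the focal length in pixels is half the picture's height over the tangent of half this angle, whatever the lens; pixels are square), "cx", "cy" (the principal point, pixels), "view" (4x4, takes a point from world to camera coordinates). Camera axes: x right, y down, z forward; pixel columns grow to the right and rows downward; lengths in m; the calibration is good to about 2 mm. A picture is of the moment at which its call begins: read the wrist's pose just before it. camera_params takes no time and is no camera call; for the wrist camera it gives the pose at the moment of the call.
- arm.sign_off(): hands the job in; it is judged then, once.
The state is a dict: "clock": time; "joints": joint angles; "joint_velocities": joint speeds; "joint_efforts": joint torques, N m; "tool_pos": TCP position; "tcp_rot": TCP orientation; "force": force on the tool from outside, world axes, zero at the start; "torque": the same for the moment, N m; "gripper_width": finger opening in m; "gripper_force": force on a finger pad.
Only numpy, scipy, OpenCV 4.12 (cv2) and the standard library are available. Lean on these libraries where they do the work, as an engineer would, in place of code of your own. Each camera call takes 0.05 s, during which the arm holds its last target. There are 200 camera calls.

## Working session

There is one attempt and no reset: what is moved stays moved. The work goes in short steps, Python scripts to look and compute and a shell command to move; the robot and the scene stay as the last step left them, time stands still between calls to the robot, and variables do not carry over. Pictures are saved under pics/ and viewed, at most 10 in all, crops included, and the job is handed in when it is done.

```bash
ls; mkdir -p pics; python3 - <<'E'
from workcell import arm
import cv2,numpy as np
print(arm.read_state())
for n in ("scene","side"):
    p,d=arm.read_camera(n); c=arm.camera_params(n); print(n,c)
    cv2.imwrite(f"pics/{n}0.png",p); np.savez(f"{n}0.npz",p=p,d=d,**c)
E
```

```text
pics
{'clock': 0.0, 'joints': array([-1.03076933e-01,  8.79335373e-02,  1.37223966e+00, -2.94311068e-05,
        1.68361124e+00, -1.03105753e-01]), 'joint_velocities': array([-9.58614322e-04,  5.56856220e-05,  1.25044975e-04,  7.82277831e-04,
       -6.39797846e-04, -1.21374167e-03]), 'joint_efforts': array([ 1.28542815e-03, -3.40182602e+01, -3.02423716e+01,  7.18220207e-02,
        3.29729996e-02, -1.13141955e-04]), 'tool_pos': array([5.49446768e-01, 5.49872067e-05, 2.04323329e-01]), 'tcp_rot': array([-8.41319501e-04,  7.07097327e-01,  7.07115386e-01, -7.02400704e-04]), 'force': array([0.15189275, 0.88849233, 0.14427035]), 'torque': array([ 0.00215719, -0.00914486, -0.02652976]), 'gripper_force': 0.0, 'gripper_width': 0.09404466020119771}
scene {'fov_y': 46.12950461011773, 'cx': 308.23105827702625, 'cy': 237.6504170703124, 'view': array([[ 0.83173788, -0.55497535, -0.01464411, -0.51250441],
       [-0.38158375, -0.55231974, -0.74117255,  0.23596042],
       [ 0.40324426,  0.62204924, -0.67115483,  0.80603477],
       [ 0.        ,  0.        ,  0.        ,  1.        ]])}
side {'fov_y': 54.73905083142076, 'cx': 315.7425405315825, 'cy': 236.4479736124095, 'view': array([[-0.98049918, -0.19634787,  0.0082986 ,  0.49473363],
       [-0.07775808,  0.34882584, -0.93395622,  0.21069699],
       [ 0.18048555, -0.91638859, -0.35729109,  0.70087885],
       [ 0.        ,  0.        ,  0.        ,  1.        ]])}
```

View pics/scene0.png

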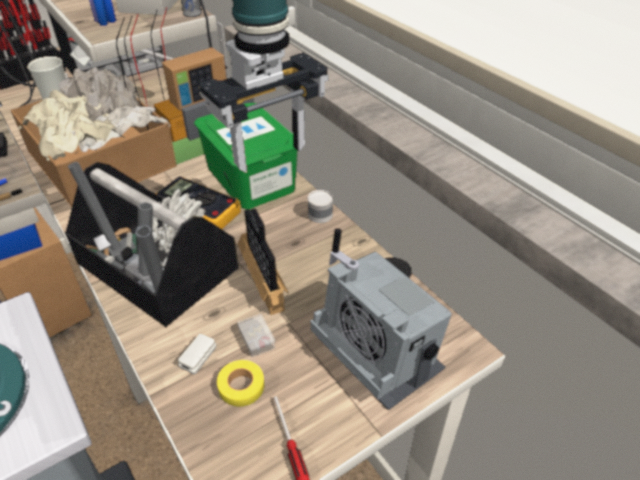

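View pics/side0.png

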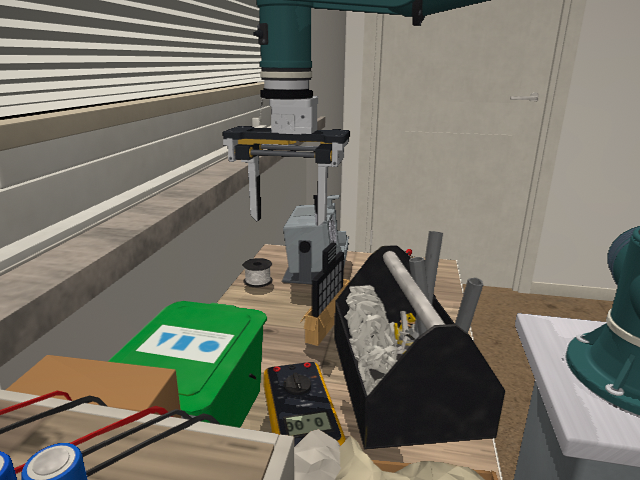

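The scene view shows the cassette in its carton at (262,260), the extractor at (385,325), the clip post at (336,243), the tin at (320,203), the terminal box at (255,333) and the reel behind the extractor at (400,266). The side view shows the cassette at (328,280) and the reel at (257,272). Next I'll build a top-down map.

```bash
cat > h.py <<'E'
import numpy as np
def cloud(f):
    z=np.load(f); d=z['d']; V=z['view']; F=240/np.tan(np.radians(z['fov_y']/2))
    v,u=np.mgrid[:480,:640]; c=np.stack([(u-z['cx'])/F*d,(v-z['cy'])/F*d,d],-1)
    w=(c-V[:3,3])@V[:3,:3]; w[d<=0]=np.nan
    return w,z['p']
def proj(z,P):
    c=np.asarray(P)@z['view'][:3,:3].T+z['view'][:3,3]; F=240/np.tan(np.radians(z['fov_y']/2))
    return c[...,:2]/c[...,2:]*F+[z['cx'],z['cy']]
E
python3 - <<'E'
from h import *; import cv2
S,p=cloud('scene0.npz'); D,q=cloud('side0.npz')
for n,u,v in [('tabletop',253,213),('cas top R',268,288),('post top',337,230),('post bot',336,248),('hub',405,265),('tin',320,195),('box',255,328),('casing top',400,280),('table',300,330),('box corner',440,310)]:
    print(n,np.round(S[v,u],4))
for n,u,v in [('reel',257,263),('cas',330,280)]: print('side',n,np.round(D[v,u],4))
W=np.concatenate([S.reshape(-1,3),D.reshape(-1,3)]); C=np.concatenate([p.reshape(-1,3),q.reshape(-1,3)])
m=(W[:,0]>.25)&(W[:,0]<.85)&(abs(W[:,1])<.4)&(W[:,2]>-.01)&(W[:,2]<.19);W=W[m];C=C[m]
o=np.argsort(W[:,2]);W=W[o];C=C[o]
im=np.zeros((600,800,3),np.uint8)
r=(599-(W[:,0]-.25)*1000).astype(int);c=(400-W[:,1]*1000).astype(int)
for a in(0,1):
  for b in (0,1): im[np.clip(r-a,0,599),np.clip(c+b,0,799)]=C
for k in range(0,600,100): cv2.putText(im,f"{.25+k/1000:.2f}",(0,599-k),0,.4,(0,255,0))
cv2.imwrite('pics/top.png',im)
E
```

```text
tabletop [ 0.4888 -0.0396  0.1481]
cas top R [ 0.4666 -0.1112  0.0539]
post top [ 0.5409 -0.1893  0.1952]
post bot [ 0.5351 -0.1958  0.1692]
hub [ 0.6859 -0.1867  0.0429]
tin [0.6781 0.0509 0.0419]
box [ 0.4204 -0.1461  0.0228]
casing top [ 0.5981 -0.2645  0.1267]
table [ 0.4837 -0.1752  0.0032]
box corner [ 0.6075 -0.3359  0.1245]
side reel [ 0.6714 -0.1946  0.0365]
side cas [ 0.4899 -0.0491  0.0856]
```

View pics/top.png

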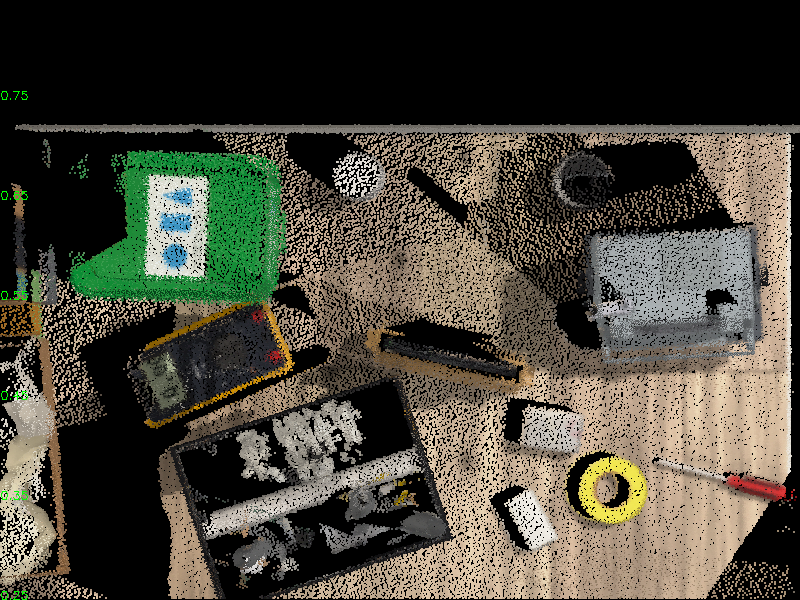

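The map shows the carton's centre near (0.49,-0.05), yaw about -13°. The extractor is near (0.55,-0.275), yaw about +3°, with the post at (0.54,-0.19). I'll fit these numerically and look with the wrist camera.

```bash
python3 - <<'E'
from h import *; import cv2
from workcell import arm
c=arm.camera_params('wrist'); p,d=arm.read_camera('wrist'); np.savez('wrist0.npz',p=p,d=d,**c); cv2.imwrite('pics/w0.png',p)
print(c['view'],c['fov_y'])
for f in ('scene0.npz','side0.npz','wrist0.npz'):
    W,_=cloud(f); W=W.reshape(-1,3); W=W[np.isfinite(W[:,0])]
    t=W[(W[:,2]>-.01)&(W[:,2]<.012)&(W[:,0]>.4)&(W[:,0]<.7)&(abs(W[:,1])<.3)]; print(f,'table z',np.median(t[:,2]) if len(t) else None)
    for lo,hi in((.06,.112),(.118,.147)):
        m=W[(W[:,2]>lo)&(W[:,2]<hi)&(abs(W[:,0]-.49)<.04)&(W[:,1]>-.13)&(W[:,1]<.04)]
        if len(m)<30: print(len(m));continue
        ce=np.median(m,0); A=np.c_[m[:,1]+.05,m[:,2]-.085,np.ones(len(m))]
        k=np.ones(len(m),bool)
        for _ in range(6):
            s=np.linalg.lstsq(A[k],m[k,0],rcond=None)[0]; r=m[:,0]-A@s; k=abs(r)<.003
        u=m[:,1]*np.cos(np.arctan(s[0]))+ (m[:,0])*np.sin(np.arctan(s[0]))
        print(' cas plane dx/dy,dx/dz,x@(-.05,.085)',s.round(4),k.sum(),'yrange',np.percentile(m[k,1],[1,99]).round(4),'zmax',m[k,2].max().round(4))
    # extractor top
    m=W[(W[:,2]>.09)&(W[:,2]<.15)&(W[:,0]>.5)&(W[:,0]<.66)&(W[:,1]<-.17)&(W[:,1]>-.38)]
    if len(m)>100:
        A=np.c_[m[:,0]-.57,m[:,1]+.27,np.ones(len(m))];k=np.ones(len(m),bool)
        for _ in range(8):
            s=np.linalg.lstsq(A[k],m[k,2],rcond=None)[0]; k=abs(m[:,2]-A@s)<.003
        q=m[k]; print(' top plane',s.round(4),k.sum(), cv2.minAreaRect(q[:,:2].astype(np.float32)))
E
```

```text
[[ 9.99996976e-01 -7.03926475e-04 -2.35646264e-03 -5.48507782e-01]
 [-2.78935305e-05 -9.61347396e-01  2.75338308e-01 -2.73560295e-02]
 [-2.45919715e-03 -2.75337410e-01 -9.61344508e-01  3.92041782e-01]
 [ 0.00000000e+00  0.00000000e+00  0.00000000e+00  1.00000000e+00]] 63.8818172936096
scene0.npz table z 0.0011822861467277808
 cas plane dx/dy,dx/dz,x@(-.05,.085) [ 0.1746 -0.0199  0.4865] 522 yrange [-0.1139  0.0134] zmax 0.112
 cas plane dx/dy,dx/dz,x@(-.05,.085) [ 0.1472 -0.0041  0.4857] 133 yrange [-0.0724 -0.0297] zmax 0.1469
 top plane [0.0725 0.041  0.125 ] 1616 ((0.5664626359939575, -0.2759506404399872), (0.09176307916641235, 0.1597297340631485), 4.438928604125977)
side0.npz table z 0.0009911351118755032
 cas plane dx/dy,dx/dz,x@(-.05,.085) [ 0.2038 -0.0258  0.4897] 761 yrange [-0.1104  0.0151] zmax 0.112
 cas plane dx/dy,dx/dz,x@(-.05,.085) [0.2374 0.0014 0.4884] 170 yrange [-0.0675 -0.0273] zmax 0.1469
 top plane [ 0.0898 -0.0985  0.1226] 283 ((0.571343183517456, -0.2697248160839081), (0.09323836117982864, 0.1534658819437027), 3.412579298019409)
wrist0.npz table z -0.0004837443049338267
 cas plane dx/dy,dx/dz,x@(-.05,.085) [-0.0751  0.4829  0.4835] 231 yrange [-0.1117  0.0287] zmax 0.112
 cas plane dx/dy,dx/dz,x@(-.05,.085) [ 0.0991 -0.2099  0.5057] 699 yrange [-0.0697 -0.0272] zmax 0.147
 top plane [ 0.057  -1.1853  0.2001] 770 ((0.5666900873184204, -0.19210393726825714), (0.023832952603697777, 0.09381724894046783), 86.80979919433594)
```

View pics/w0.png

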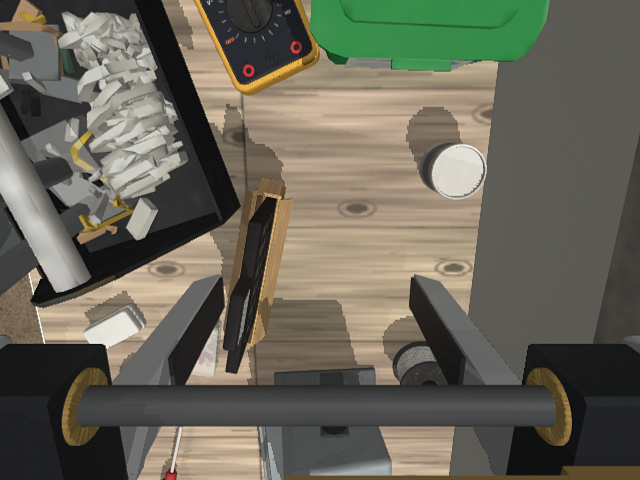

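The wrist view shows the carton from (265,185) to (265,345), the cassette inside it, the tin at (455,170), and the extractor top cut off at the bottom (330,420). I'll move over the extractor for a clear view.

```bash
python3 -m inch '94 0 0 -40 0 0 0;94 -40 0 -40 0 0 0;94 -40 0 0 0 0 0;94 -40 0 0 0 0 0;94 -40 0 0 0 0 0;94 -40 0 0 0 0 0;94 -40 0 0 0 0 0;94 -40 0 0 0 0 0;94 -20 0 0 0 0 0;94 0 0 0 0 0 0;94 0 0 0 0 0 0'
python3 - <<'E'
from h import *; import cv2
from workcell import arm
c=arm.camera_params('wrist'); p,d=arm.read_camera('wrist'); np.savez('wrist1.npz',p=p,d=d,**c); cv2.imwrite('pics/w1.png',p)
for f in ('scene0.npz','side0.npz','wrist0.npz','wrist1.npz'):
    W,_=cloud(f); W=W.reshape(-1,3); W=W[np.isfinite(W[:,0])]
    for lo,hi in((.142,.155),(.045,.06)):
        m=W[(W[:,2]>lo)&(W[:,2]<hi)&(abs(W[:,0]-.49)<.05)&(W[:,1]>-.14)&(W[:,1]<.05)]
        if len(m)>10: print(f,lo,len(m),cv2.minAreaRect(m[:,:2].astype(np.float32)), np.percentile(m[:,2],95))
E
```

```text
clock: 1.25
tool_pos: [0.5501, -0.2943, 0.2806]
tcp_rot: [-0.001, 0.707, 0.707, 0.0]
force: [0.2, -0.2, 0.3]
gripper_width: 0.0941
gripper_force: 0.0
scene0.npz 0.142 145 ((0.4897274672985077, -0.05066826567053795), (0.046440158039331436, 0.01137593574821949), 80.44197082519531) 0.14929306189295502
scene0.npz 0.045 833 ((0.47021958231925964, -0.051741085946559906), (0.15782877802848816, 0.06214094161987305), 88.81830596923828) 0.05791115776078337
side0.npz 0.142 95 ((0.4927237331867218, -0.04882350564002991), (0.043003879487514496, 0.009899215772747993), 77.84467315673828) 0.14851204975065088
side0.npz 0.045 682 ((0.4669116735458374, -0.03892163187265396), (0.1637939214706421, 0.07134373486042023), 71.98792266845703) 0.05869036573704538
wrist0.npz 0.142 913 ((0.49157729744911194, -0.04891582205891609), (0.04480115696787834, 0.0110549945384264), 78.64826965332031) 0.14723731025953618
wrist0.npz 0.045 2635 ((0.4717121124267578, -0.03819848597049713), (0.1655721664428711, 0.0766541138291359), 77.66356658935547) 0.05820384727093248
wrist1.npz 0.045 750 ((0.4781186878681183, -0.1118898093700409), (0.0333140529692173, 0.0361371710896492), 82.71302032470703) 0.054299349066893085
```

View pics/w1.png

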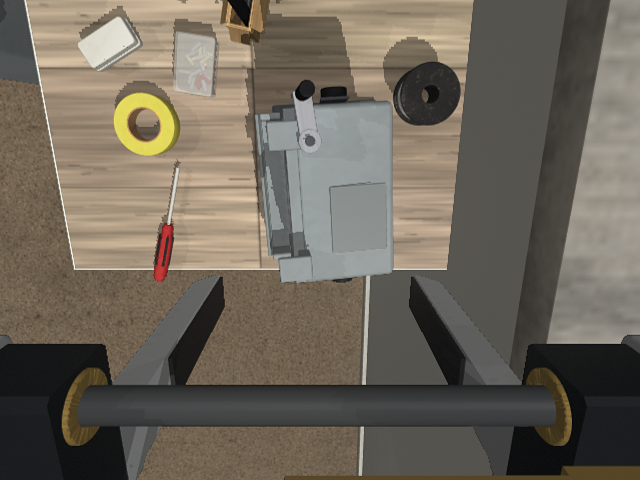

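The wrist view shows the hooks at (283,137) and (295,270), the clip pivot at (310,140), the post top at (304,92) and the channel at about (272,200). Next I'll fit the seat frame from the point cloud.

```bash
cat >> h.py <<'E'
def seatR(yaw,lean=np.radians(7)):
    c,s=np.cos(yaw),np.sin(yaw); cl,sl=np.cos(lean),np.sin(lean)
    return np.array([[c,-s,0],[s,c,0],[0,0,1]])@np.array([[cl,0,sl],[0,1,0],[-sl,0,cl]])
E
python3 - <<'E'
from h import *; import cv2
from scipy.optimize import least_squares
for f in('wrist1.npz','scene0.npz'):
    W,_=cloud(f);W=W.reshape(-1,3);W=W[np.isfinite(W[:,0])]
    W=W[(W[:,2]>.05)&(W[:,2]<.21)&(W[:,0]>.45)&(W[:,0]<.68)&(W[:,1]<-.15)&(W[:,1]>-.4)]
    O=np.array([.505,-.275,.036]);yaw=np.radians(3.5)
    for it in range(8):
        L=(W-O)@seatR(yaw)
        hk=L[(abs(L[:,2]-.119)<.003)&(L[:,0]<.02)&(L[:,0]>-.03)]
        top=L[(abs(L[:,2]-.098)<.004)&(L[:,0]>.02)&(L[:,0]<.09)]
        # sides: per x-bin y extents of top
        xs=np.linspace(.025,.08,8); lo=[];hi=[];c=[]
        for a,b in zip(xs[:-1],xs[1:]):
            t=top[(top[:,0]>=a)&(top[:,0]<b),1]
            if len(t)>10: lo.append(t.min());hi.append(t.max());c.append((a+b)/2)
        # hook front edges
        l=hk[(hk[:,1]>.046)&(hk[:,1]<.064)];r=hk[(hk[:,1]<-.046)&(hk[:,1]>-.064)]
        fl=np.percentile(l[:,0],3) if len(l) else np.nan; fr=np.percentile(r[:,0],3) if len(r) else np.nan
        if it==0: print(f,len(hk),len(top))
        yc=(np.mean(lo)+np.mean(hi))/2; xe=np.nanmean([fl,fr])+.014
        dy=(fl-fr)/.11
        if np.isnan(dy) : break
        O=O+seatR(yaw)@np.array([xe,yc,0])*np.array([1,1,0]); yaw-=np.arctan(dy)
    print(O.round(4),np.degrees(yaw).round(2),'hook front',fl,fr,'top w',np.mean(hi)-np.mean(lo),'lo',np.round(lo,4),'hi',np.round(hi,4),'side slopes deg',np.degrees(np.polyfit(c,lo,1)[0]),np.degrees(np.polyfit(c,hi,1)[0]))
    L=(W-O)@seatR(yaw)
    print(' hook y ext',[np.percentile(q[:,1],[2,98]).round(4) for q in(l,r) if len(q)],'z top med',np.median(top[:,2]),'hook z',np.median(hk[:,2]), 'top x max',np.percentile(top[:,0],99))
    g=L[(L[:,2]>.03)&(L[:,2]<.09)&(abs(L[:,1])<.06)&(abs(L[:,0])<.01)]; print(' guard x',np.percentile(g[:,0],[5,25,50,75]).round(4),len(g))
    q=L[(L[:,2]>.158)&(L[:,2]<.168)]; print(' post top',q.mean(0).round(4),len(q),(O+seatR(yaw)@q.mean(0)).round(4))
    q=L[(L[:,2]>.13)&(L[:,2]<.156)&(L[:,1]>.07)]; print(' post',q.mean(0).round(4),q[:,:2].min(0),q[:,:2].max(0))
E
```

```text
wrist1.npz 1656 12819
[ 0.515  -0.2756  0.036 ] 3.37 hook front -0.013998132651821898 -0.014079076599240764 top w 0.15417976697307684 lo [-0.0767 -0.0773 -0.0774 -0.0773 -0.0768 -0.0772 -0.0769] hi [0.0772 0.0774 0.077  0.0771 0.0769 0.0771 0.0769] side slopes deg 0.09381924313066081 -0.4252113262519943
 hook y ext [array([0.0464, 0.0637]), array([-0.0637, -0.0465])] z top med 0.09760639701822643 hook z 0.11830486837760992 top x max 0.08919063872471625
 guard x [-0.0008  0.0001  0.0007  0.001 ] 76
 post top [0.0134 0.0838 0.1611] 235 [ 0.543  -0.19    0.1943]
 post [0.0104 0.0811 0.1435] [0.00821061 0.07859669] [0.01685917 0.08758628]
scene0.npz 514 3135
[ 0.5131 -0.281   0.036 ] 3.44 hook front -0.014000000000128895 -0.014000000000136695 top w 0.1465715650250273 lo [-0.0735 -0.0733 -0.0728 -0.0733 -0.0735 -0.0737 -0.0731] hi [0.0558 0.0626 0.0688 0.0819 0.0818 0.081  0.0811] side slopes deg -0.0671651089430882 32.737225608494725
 hook y ext [array([0.0464, 0.0636]), array([-0.0615, -0.0464])] z top med 0.09930190376771254 hook z 0.11973501368393732 top x max 0.08882042506861922
 guard x [0.0002 0.0024 0.0047 0.0062] 1875
 post top [0.0129 0.0878 0.1618] 46 [ 0.5403 -0.1914  0.195 ]
 post [0.0121 0.0864 0.143 ] [0.00719148 0.08249781] [0.01907205 0.093737  ]
```

```bash
python3 - <<'E'
from h import *
for f in('scene0.npz','side0.npz','wrist0.npz'):
    W,_=cloud(f);W=W.reshape(-1,3);W=W[np.isfinite(W[:,0])]
    m=W[(W[:,0]>.37)&(W[:,0]<.62)&(W[:,1]>-.11)&(W[:,1]<.02)&(W[:,2]>.15)&(W[:,2]<.3)]
    print(f,len(m),m.max(0) if len(m) else '', m.min(0) if len(m) else '')
    m=m[m[:,0]<.47]; print(len(m),m.max(0) if len(m) else '')
E
python3 -m inch '60 40 -10 0 0 0 0;60 40 -10 0 0 0 0;60 40 -10 0 0 0 0;60 40 -10 0 0 0 0;60 40 -10 0 0 0 0;60 40 -8.5 0 0 0 0;60 5.3 0 0 0 0 4;60 0 0 0 0 0 7.5;60 0 0 0 0 0 0;60 0 0 0 0 0 0'
```

```text
scene0.npz 1677 [0.60876538 0.01948987 0.29983631] [ 0.37010309 -0.06780209  0.15001263]
497 [0.41964464 0.01948987 0.1711903 ]
side0.npz 1635 [0.61873273 0.01982616 0.29998589] [ 0.37004505 -0.02994464  0.15002764]
411 [0.42230041 0.01982616 0.16996877]
wrist0.npz 16576 [0.60924454 0.01999964 0.2999996 ] [ 0.37024503 -0.02921381  0.15000225]
3057 [0.42276935 0.01999964 0.16971056]
clock: 2.3
tool_pos: [0.4912, -0.0488, 0.2813]
tcp_rot: [0.0, 0.773, 0.635, 0.0]
force: [-0.5, -0.3, 0.0]
gripper_width: 0.0597
gripper_force: 0.0
```

```bash
python3 -m inch '60 0 0 35 0 0 0;60 0 0 35 0 0 0;60 0 0 35 0 0 0;60 0 0 30 0 0 0;60 0 0 20 0 0 0;60 0 0 12 0 0 0;60 0 0 0 0 0 0;60 0 0 0 0 0 0'
python3 -m inch '0 0 0 0 0 0 0;0 0 0 0 0 0 0;0 0 0 0 0 0 0;0 0 0 0 0 0 0;0 0 0 0 0 0 0;0 0 0 0 0 0 0;0 0 0 0 0 0 0;0 0 0 0 0 0 0' 25
```

```text
clock: 3.1
tool_pos: [0.4921, -0.0502, 0.1148]
tcp_rot: [0.001, 0.774, 0.633, 0.0]
force: [0.5, -0.4, 1.2]
gripper_width: 0.0599
gripper_force: 0.0
clock: 3.9
tool_pos: [0.4915, -0.0501, 0.1138]
tcp_rot: [0.0, 0.774, 0.633, 0.0]
force: [0.0, -0.6, 0.2]
gripper_width: 0.0101
gripper_force: 25.0
```

```bash
python3 -m inch '0 0 0 -15 0 0 0;0 0 0 -30 0 0 0;0 0 0 -30 0 0 0;0 0 0 -15 0 0 0;0 0 0 0 0 0 0;0 0 0 0 0 0 0'
cat > plan.py <<'E'
import sys; from h import *; from scipy.spatial.transform import Rotation as Ro
from workcell import arm
O=np.array([.515,-.2756,.036]); RS=seatR(np.radians(3.37))
TF=np.array([.0012,0,.1108]) # foot in tool frame
def cur():
    s=arm.read_state(); q=s['tcp_rot']; return np.array(s['tool_pos']),Ro.from_quat([q[1],q[2],q[3],q[0]])
def foot():
    p,R=cur(); M=R.as_matrix(); f=(p+M@TF-O)@RS; z=RS.T@(-M[:,2]); y=RS.T@M[:,0]
    print('foot seat mm',(f*1e3).round(1),'out deg',np.degrees(np.arctan2(-z[0],z[2])).round(2),'z.y',np.degrees(z[1]).round(2),'y.x',np.degrees(y[0]).round(2))
def target(fx,fy,fz,out):
    C=RS@Ro.from_euler('y',-out,degrees=True).as_matrix()
    M=np.c_[C[:,1],C[:,0],-C[:,2]]; P=O+RS@(np.array([fx,fy,fz])/1e3)-M@TF
    p,R=cur(); D=R.inv()*Ro.from_matrix(M)
    print('target tcp',P.round(4),'now',p.round(4)); print('rotvec deg',np.degrees(D.as_rotvec()).round(2),'shift in cur tool',(R.inv().apply(P-p)*1e3).round(1),'shift in final tool',(M.T@(P-p)*1e3).round(1))
foot(); target(*map(float,sys.argv[1:]))
E
python3 plan.py -8 0 45 12
```

```text
clock: 4.5
tool_pos: [0.4911, -0.05, 0.2027]
tcp_rot: [-0.001, 0.774, 0.633, -0.0]
force: [-0.1, 0.7, -2.0]
gripper_width: 0.0099
gripper_force: 25.0
foot seat mm [-17.2 227.9  54.2] out deg 6.92 z.y -0.02 y.x 14.59
target tcp [ 0.503  -0.2775  0.192 ] now [ 0.4911 -0.05    0.2027]
rotvec deg [ -5.06   0.64 -14.86] shift in cur tool [-220.6   57.    10.6] shift in final tool [-227.8   -2.4   10.5]
```

```bash
python3 -m inch '0 0 0 0 -2.5 0.3 -7.4;0 0 0 0 -2.5 0.3 -7.4;0 -20 -15 0 0 0 0;0 -30 -5 0 0 0 0;0 -35 0 0 0 0 0;0 -35 0 0 0 0 0;0 -35 0 0 0 0 0;0 -35 0 0 0 0 0;0 -25 0 0 0 0 0;0 -12.8 0 0 0 0 0;0 0 0 0 0 0 0;0 0 0 0 0 0 0'
python3 plan.py -8 0 45 12
```

```text
clock: 5.7
tool_pos: [0.4844, -0.2775, 0.2011]
tcp_rot: [0.029, 0.686, 0.727, 0.032]
force: [0.6, -0.3, -2.2]
gripper_width: 0.0102
gripper_force: 25.0
foot seat mm [-27.6   1.3  51.8] out deg 11.94 z.y -0.08 y.x 0.03
target tcp [ 0.503  -0.2775  0.192 ] now [ 0.4844 -0.2775  0.2011]
rotvec deg [-0.06 -0.08 -0.05] shift in cur tool [-1.1 17.7 10.7] shift in final tool [-1.1 17.6 10.7]
```

```bash
python3 -m inch '0 -1 9 0 0 0 0;0 0 8.7 6 0 0 0;0 0 0 4.7 0 0 0;0 0 0 0 0 0 0;0 0 0 0 0 0 0'
python3 plan.py -8 0 2 12
python3 - <<'E'
from h import *; import cv2
from workcell import arm
out=[]
for n in('scene','wrist'):
    c=arm.camera_params(n);p,d=arm.read_camera(n);np.savez(n+'2.npz',p=p,d=d,**c)
    out.append(p)
a=cv2.resize(out[0][180:420,260:480],(440,480)); b=out[1][:380,140:500]; b=cv2.copyMakeBorder(b,0,100,0,0,0)
cv2.imwrite('pics/ins0.png',np.hstack([a,b]))
E
```

```text
clock: 6.2
tool_pos: [0.5033, -0.2781, 0.1927]
tcp_rot: [0.03, 0.685, 0.727, 0.032]
force: [0.4, -0.2, -1.2]
gripper_width: 0.0097
gripper_force: 25.0
foot seat mm [-7.8 -0.6 45.7] out deg 11.98 z.y 0.02 y.x 0.02
target tcp [ 0.4977 -0.2778  0.1493] now [ 0.5033 -0.2781  0.1927]
rotvec deg [-0.02  0.02 -0.02] shift in cur tool [ 0.6 -9.3 42.7] shift in final tool [ 0.6 -9.3 42.7]
```

View pics/ins0.png

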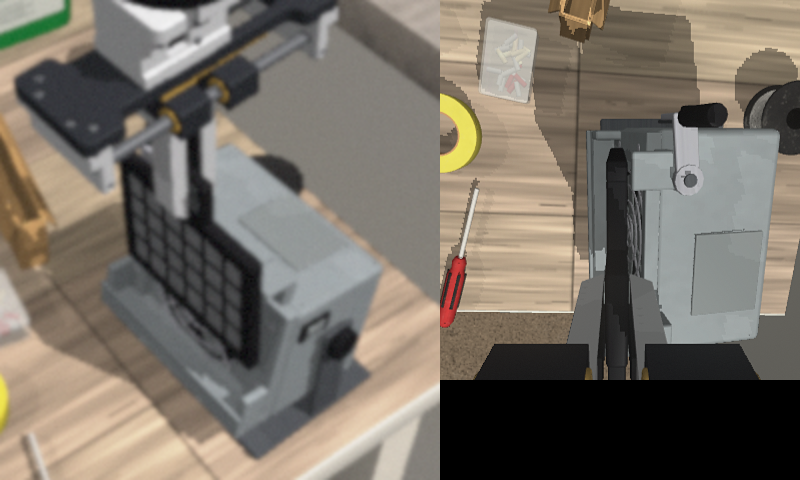

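The scene crop shows the cassette gripped and leaning out in front of the casing. The wrist crop shows its top edge at (617,160), clear in front of the left hook at (655,165). Both match the computed pose, so I'll shift out 9 mm and descend along the panel.

```bash
python3 -m inch '0 0.6 -9.3 0 0 0 0;0 0 0 10 0 0 0;0 0 0 10 0 0 0;0 0 0 8 0 0 0;0 0 0 4 0 0 0;0 0 0 0 0 0 0;0 0 0 0 0 0 0'
python3 plan.py -8 0 1.5 12
```

```text
clock: 7.0
tool_pos: [0.497, -0.2784, 0.1604]
tcp_rot: [0.03, 0.686, 0.727, 0.032]
force: [0.4, -0.2, -0.8]
gripper_width: 0.0098
gripper_force: 25.0
foot seat mm [-10.1  -0.6  12.9] out deg 12.02 z.y 0.05 y.x 0.06
target tcp [ 0.4977 -0.2778  0.1488] now [ 0.497  -0.2784  0.1604]
rotvec deg [ 0.02  0.05 -0.05] shift in cur tool [ 0.5 -0.3 11.6] shift in final tool [ 0.5 -0.3 11.6]
```

```bash
python3 -m inch '0 0 0 4 0 0 0;0 0.5 0 4 0 0 0;0 0 0 2 0 0 0;0 0 0 1 0 0 0;0 0 0 0 0 0 0;0 0 0 0 0 0 0;0 0 0 0 0 0 0'
python3 plan.py -7.5 0 1 6
```

```text
clock: 7.7
tool_pos: [0.4979, -0.2779, 0.1498]
tcp_rot: [0.031, 0.686, 0.727, 0.032]
force: [0.6, -0.4, -1.1]
gripper_width: 0.0099
gripper_force: 25.0
foot seat mm [-7.8 -0.2  2.5] out deg 12.05 z.y 0.07 y.x 0.07
target tcp [ 0.5097 -0.2771  0.1487] now [ 0.4979 -0.2779  0.1498]
rotvec deg [ 6.05  0.07 -0.06] shift in cur tool [ 0.1 11.7  2.1] shift in final tool [ 0.1 11.8  0.9]
```

```bash
python3 -m inch '0 0 3 0.7 1.5 0 0;0 0 3 0.5 1.5 0 0;0 0 2.9 0.4 1.5 0 0;0 0 2.8 0 1.5 0 0;0 0 0 0 0 0 0;0 0 0 0 0 0 0'
python3 plan.py -6 0 1 0.5
```

```text
clock: 8.3
tool_pos: [0.51, -0.277, 0.1482]
tcp_rot: [-0.006, 0.686, 0.727, -0.007]
force: [0.3, 0.1, -0.8]
gripper_width: 0.0098
gripper_force: 25.0
foot seat mm [-7.2  0.1  0.6] out deg 5.99 z.y 0.03 y.x 0.03
target tcp [ 0.5218 -0.2764  0.1478] now [ 0.51   -0.277   0.1482]
rotvec deg [ 5.49  0.03 -0.03] shift in cur tool [-0.1 11.8  0.2] shift in final tool [-0.1 11.8 -0.9]
```

```bash
python3 -m inch '0 0 3 0.2 1.4 0 0;0 0 3 0.1 1.4 0 0;0 0 2.9 0 1.4 0 0;0 0 2.9 0 1.3 0 0;0 0 0 0 0 0 0;0 0 0 0 0 0 0'
python3 plan.py -5 0 0.5 0
```

```text
clock: 8.9
tool_pos: [0.5216, -0.2763, 0.1472]
tcp_rot: [-0.039, 0.685, 0.726, -0.041]
force: [0.4, 0.1, -0.7]
gripper_width: 0.0099
gripper_force: 25.0
foot seat mm [-6.1  0.   0.4] out deg 0.49 z.y 0.03 y.x 0.04
target tcp [ 0.5237 -0.2763  0.1471] now [ 0.5216 -0.2763  0.1472]
rotvec deg [ 0.49  0.03 -0.04] shift in cur tool [-0.1  2.1 -0.1] shift in final tool [-0.1  2.1 -0.1]
```

```bash
python3 -m inch '0 0 1 0 0.3 0 0;0 0 1 0 0.2 0 0;0 0 0.5 0 0 0 0;0 0 0 0 0 0 0;0 0 0 0 0 0 0'
python3 plan.py -5 0 0.5 0
python3 -m inch '26 0 0 0 0 0 0;26 0 0 0 0 0 0;26 0 0 0 0 0 0;26 0 0 0 0 0 0;26 0 0 -5 0 0 0;26 0 0 -25 0 0 0;26 0 0 -40 0 0 0;26 0 0 -40 0 0 0;26 0 0 -10 0 0 0;26 0 0 0 0 0 0;26 0 0 0 0 0 0'
python3 - <<'E'
from h import *; import cv2
from workcell import arm
c=arm.camera_params('scene');p,d=arm.read_camera('scene');np.savez('scene3.npz',p=p,d=d,**c)
a=cv2.resize(p[180:420,260:480],(440,480))
c=arm.camera_params('wrist');p,d=arm.read_camera('wrist');np.savez('wrist3.npz',p=p,d=d,**c)
cv2.imwrite('pics/seat.png',np.hstack([a,p[:,140:500]]))
E
```

```text
clock: 9.4
tool_pos: [0.5233, -0.2764, 0.1475]
tcp_rot: [-0.042, 0.685, 0.726, -0.045]
force: [-1.5, 0.7, -0.8]
gripper_width: 0.0097
gripper_force: 25.0
foot seat mm [-5.4 -0.2  0.9] out deg -0.02 z.y 0.04 y.x 0.08
target tcp [ 0.5237 -0.2763  0.1471] now [ 0.5233 -0.2764  0.1475]
rotvec deg [-0.02  0.04 -0.08] shift in cur tool [0.1 0.4 0.4] shift in final tool [0.1 0.4 0.4]
clock: 10.5
tool_pos: [0.538, -0.2752, 0.2648]
tcp_rot: [-0.043, 0.685, 0.726, -0.045]
force: [0.6, -0.0, -0.7]
gripper_width: 0.0262
gripper_force: 0.0
```

View pics/seat.png

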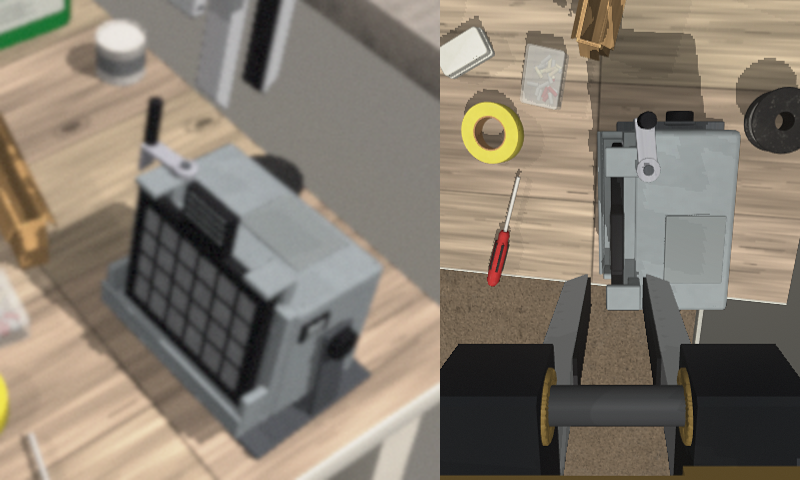

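The cassette is seated flat under both hooks, and its tab stands free. The clip is still open, with the post at (155,115) in the scene crop. Next is the clip.

```bash
cat > clip.py <<'E'
from plan_base import *
E
python3 - <<'E'
from h import *
from workcell import arm
O=np.array([.515,-.2756,.036]); RS=seatR(np.radians(3.37))
t=(np.array(arm.read_state()['tool_pos'])-O)@RS*1e3; print('tcp seat',t.round(1))
W,_=cloud('wrist3.npz');L=(W.reshape(-1,3)-O)@RS*1e3
q=L[(L[:,2]>158)&(L[:,2]<168)&(L[:,1]>60)&(L[:,1]<110)&(abs(L[:,0]-15)<20)]; print('post top',q.mean(0).round(1),q.min(0).round(1),q.max(0).round(1),len(q))
q=L[(L[:,2]>105)&(L[:,2]<114)&(abs(L[:,1])<40)&(L[:,0]<3)&(L[:,0]>-30)]; print('panel top',q.mean(0).round(1),np.percentile(q,[2,98],axis=0).round(1))
th=np.array([.135,.3,.46,.62,.78,.94,1.1,1.26,1.42,1.57]);P=np.c_[50+34.5*np.cos(th),18-34.5*np.sin(th)]
print('tool dx,dy to post',P[0]-t[[1,0]],'dz',t[2]-131); print(np.diff(P,axis=0).round(1).tolist())
E
```

```text
tcp seat [ -5.4  -0.7 228.7]
post top [ 13.6  83.9 161.2] [  8.7  78.7 158.2] [ 18.8  89.3 162.9] 252
panel top [ -5.6  19.  109.4] [[-10.3 -39.4 107.9]
 [ -0.8  39.7 112. ]]
tool dx,dy to post [84.8838065  18.75185684] dz 97.6571523530651
[[-1.2, -5.6], [-2.0, -5.1], [-2.8, -4.7], [-3.6, -4.2], [-4.2, -3.6], [-4.7, -2.9], [-5.1, -2.1], [-5.4, -1.3], [-5.2, -0.4]]
```

```bash
rm clip.py; python3 -m inch '40 30 7 0 0 0 0;40 30 7 0 0 0 0;40 24.8 5 0 0 0 0;40 0 0 30 0 0 0;40 0 0 30 0 0 0;40 0 0 25 0 0 0;40 0 0 12.6 0 0 0;40 0 0 0 0 0 0'
python3 -m inch '0 0 0 0 0 0 0;0 0 0 0 0 0 0;0 0 0 0 0 0 0;0 0 0 0 0 0 0;0 0 0 0 0 0 0;0 0 0 0 0 0 0' 12
```

```text
clock: 11.4
tool_pos: [0.5385, -0.1897, 0.1636]
tcp_rot: [-0.045, 0.685, 0.726, -0.046]
force: [-0.4, 0.2, 0.3]
gripper_width: 0.0398
gripper_force: 0.0
clock: 12.0
tool_pos: [0.541, -0.1906, 0.1682]
tcp_rot: [-0.04, 0.685, 0.726, -0.044]
force: [0.1, 0.3, 4.3]
gripper_width: 0.0111
gripper_force: 12.0
```

```bash
python3 -m inch '0 -1.2 -5.6 -2 0 0 0;0 -2 -5.1 0 0 0 0;0 -2.8 -4.7 0 0 0 0;0 0 0 0 0 0 0'
python3 - <<'E'
from h import *
from workcell import arm
O=np.array([.515,-.2756,.036]); RS=seatR(np.radians(3.37))
t=(np.array(arm.read_state()['tool_pos'])-O)@RS*1e3; print('tcp seat',t.round(1), 'clip',np.arctan2(18-t[0],t[1]-50),np.hypot(18-t[0],t[1]-50))
E
```

```text
clock: 12.4
tool_pos: [0.5246, -0.1971, 0.1706]
tcp_rot: [-0.042, 0.685, 0.726, -0.045]
force: [0.1, 3.2, -2.2]
gripper_width: 0.0105
gripper_force: 12.0
tcp seat [ -2.3  77.8 135.4] clip 0.6321621040736336 34.407066196628286
```

Going to plan: the angle is 0.63 and the radius 34.4 mm. I'll continue the arc.

```bash
python3 -m inch '0 -3.6 -4.2 0 0 0 0;0 -4.2 -3.6 0 0 0 0;0 -4.7 -2.9 0 0 0 0;0 -5.1 -2.1 0 0 0 0;0 -5.4 -1.3 0 0 0 0;0 -5.2 -0.4 0 0 0 0;0 -1 0 0 0 0 0;0 0 0 0 0 0 0;0 0 0 0 0 0 0'
python3 - <<'E'
from h import *
from workcell import arm
O=np.array([.515,-.2756,.036]); RS=seatR(np.radians(3.37))
t=(np.array(arm.read_state()['tool_pos'])-O)@RS*1e3; print('tcp seat',t.round(1), 'clip',np.arctan2(18-t[0],t[1]-50),np.hypot(18-t[0],t[1]-50))
E
```

```text
clock: 13.3
tool_pos: [0.5121, -0.2279, 0.1726]
tcp_rot: [-0.042, 0.685, 0.726, -0.046]
force: [-3.7, 0.9, -2.5]
gripper_width: 0.0109
gripper_force: 12.0
tcp seat [-16.7  47.8 135.5] clip 1.6345922491414808 34.809205566364575
```

Now at the stop. I'll release, rise and check.

```bash
python3 -m inch '30 0 0 0 0 0 0;30 0 0 0 0 0 0;30 0 0 0 0 0 0;30 0 0 -10 0 0 0;30 0 0 -30 0 0 0;30 0 0 -40 0 0 0;30 -30 0 -20 0 0 0;30 -30 0 0 0 0 0;30 0 0 0 0 0 0;30 0 0 0 0 0 0'
python3 - <<'E'
from h import *; import cv2
from workcell import arm
O=np.array([.515,-.2756,.036]); RS=seatR(np.radians(3.37))
c=arm.camera_params('scene');p,d=arm.read_camera('scene')
a=cv2.resize(p[180:420,260:480],(440,480))
c=arm.camera_params('wrist');p,d=arm.read_camera('wrist');np.savez('wrist4.npz',p=p,d=d,**c)
cv2.imwrite('pics/end.png',np.hstack([a,p[:,140:500]]))
W,_=cloud('wrist4.npz');L=(W.reshape(-1,3)-O)@RS*1e3
q=L[(L[:,2]>158)&(L[:,2]<168)&(L[:,1]>20)&(L[:,1]<100)&(abs(L[:,0])<40)]; m=q.mean(0);print('post top',m.round(1),len(q),'angle',np.arctan2(18-m[0],m[1]-50))
q=L[(L[:,2]>105)&(L[:,2]<114)&(abs(L[:,1])<40)&(L[:,0]<5)&(L[:,0]>-30)]; print('panel top',np.percentile(q,[2,98],axis=0).round(1))
E
```

```text
clock: 14.3
tool_pos: [0.5288, -0.2865, 0.2723]
tcp_rot: [-0.041, 0.685, 0.726, -0.044]
force: [-0.4, 0.3, -0.3]
gripper_width: 0.0301
gripper_force: 0.0
post top [-17.1  52.3 161.2] 225 angle 1.5052486721208715
panel top [[-10.6 -39.3 107.5]
 [ -1.3  39.9 111.3]]
```

View pics/end.png

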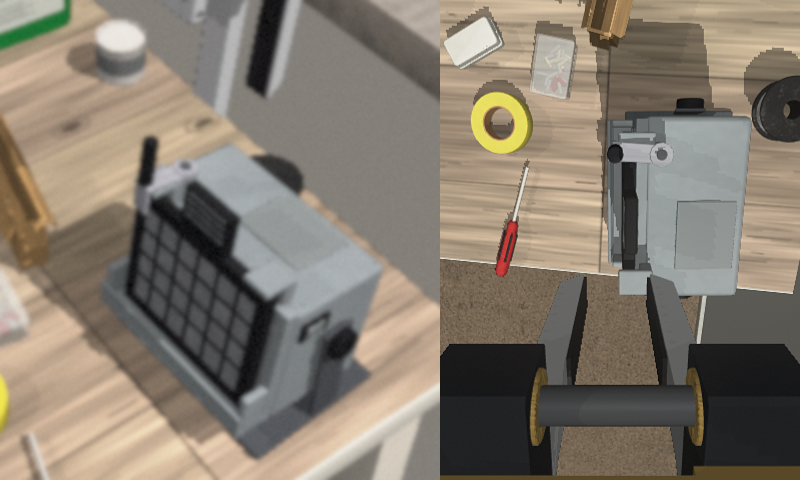

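The clip points to the front at about 1.5 rad, with the post at (615,153). The cassette is flat in its seat, the bystanders are where they were, and the gripper is clear.

```bash
python3 -c "from workcell import arm; print(arm.sign_off())"
```

```text
the job is handed in; nothing more can be done
None
```

I fitted the cassette and handed the job in at about 14 s: its foot went into the channel at a 12° lean, it now stands flat against the fan guard, and the clip is turned to the front (about 1.5 rad measured); the reel, tin and terminal box look unmoved, but the hand-in returned no verdict.

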